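# Restock the sanding bench's flow lanes

## Task

Restock the two flow lanes on the workshop bench: the carton with the orange band goes into the orange lane and the blue tin into the blue lane. Set each one down upright and gently at the upper end of its lane and let go there, so that it slides down by itself and comes to rest against the stop, still upright.

Things in the scene. Friction and masses are not known exactly. Their poses are not given: they have to be found in the camera images.
- orange_carton_center (a point): Centre (half-way up, 37.5 mm above its underside) of a closed cardboard carton with a bright orange band, 56 x 56 mm square and 75 mm tall, standing upright on the bench; x and y axes parallel to its sides, z up. About 0.3 kg. A like carton with a grey band is not wanted.
- blue_tin_center (a point): Centre (half-way up, 32.5 mm above its underside) of a closed round blue tin with steel rims and a white paper label, 60 mm in diameter and 65 mm tall, standing upright on the bench; z up. About 0.3 kg. A like yellow tin is not wanted.
- orange_lane_load (a point): Loading point near the upper end of the fixed flow lane with orange guides and stop: on the mid-line of its slick white runners, 125 mm above the bench. x level, pointing down-lane in plan, y across, z up. Falls 18 degrees along x. Runners start 57 mm up-lane; stop 45 mm tall, 250 mm down the slope. Guides 84 mm apart inside, 4 thick, 14 above the runners: keep fingers above them.
- blue_lane_load (a point): Loading point near the upper end of the fixed flow lane with blue guides and stop: on the mid-line of its slick white runners, 125 mm above the bench. x level, pointing down-lane in plan, y across, z up. Falls 18 degrees along x. Runners start 57 mm up-lane; stop 45 mm tall, 250 mm down the slope. Guides 84 mm apart inside, 4 thick, 14 above the runners: keep fingers above them.

How it is judged:
By the outcome, as a careful person would: the job done as asked, in the order asked, and still so for the second after the job is handed in, with the robot touching nothing.
It also fails if it takes over 58 s, if anything falls off the work surface, if the arm or the gripper's body presses on something with over 40 N, if the wrist force passes 120 N, or if a joint passes its speed limit or range.

## Robot

A 6-joint arm with a two-finger parallel gripper is mounted at the origin on the work surface. World frame = base frame: x ahead of the robot, y to its left, z up, the work surface at z = 0. Lengths are in mm, angles in degrees, forces in N, time in s.
With the tool pointing down it reaches from about 300 to 850 mm from the base axis. Payload 4.2 kg.
Tool frame: the origin (TCP) lies on the centre line of the jaws, within the pads' length; the fingertips stand 14 mm ahead of it and the grasp point (between the pads) lies 5 mm behind it (env.finger_overhang is the z of the fingertips in the tool frame, in mm); z points along the fingers, y is the line along which they close (so a half turn about z gives the same grasp; the last joint's range is limited). The gripper opens to 91 mm and grips with 3 to 60 N. Pads are 32 mm wide; open, the fingers measure 118 mm over their backs; the gripper's body (76 mm by 178 mm) begins 60 mm behind the grasp point.
Start: joints at [-70.245, 18.312, 89.639, -0, 72.044, -1.146], TCP at [205.143, -537.179, 200.076] pointing down, gripper open.
Joint ranges: [-177.97, 177.97], [-48.28, 115.42], [12.27, 149.76], [-77.06, 257.06], [2.81, 150.46], [-146.56, 146.56]. Speed limits (degrees/s): [147.25, 147.25, 180, 180, 180, 180].

## Interface

Orientations are given as [roll, pitch, yaw] about the fixed x, y, z axes, in that order (R = Rz(yaw) Ry(pitch) Rx(roll)).
In Python, from workcell import sensors, viewer, env gives the robot as it stands. The module is installed in compiled form; this text tells all that it offers.
- The arm moves only by the tool step_arm, never from a script. Its argument "plan" is one flat list of numbers, 6 for each row, row after row: the shift along the tool's x, y, z in cm, then the turn, a rotation vector about the tool's x, y, z in rad. In form: [x, y, z, wx, wy, wz, x, y, z, wx, wy, wz, ...]. A call has 1 to 5 rows; each row shifts and turns the commanded pose from where the row before left it, along the tool's axes as they then stand; what a row does not reach is not made up. A row lasts 1/12 s, in which the tool goes at most 41.7 mm and 7.16 degrees, less where a joint would pass 70% of its speed; a pose out of reach is approached as far as the arm can. A call is refused whole if a number of a shift passes 4.17 or a number of a turn 0.125, either way. A call with a gripper value outside its range is refused whole. "hand" is the finger opening in cm, from 0 to 9.12, set as the call begins (left out, the last holds). The fingers move at their own pace and stop on an object; "newtons" is the grip in N (left out, the last holds). Time passes only in rows, so rows that do not move let the fingers close. It gives the time, the measured TCP pose, the force, the opening and the grip force at its end, in the units of the state.
- sensors.state(): the state, without advancing time (a new reading comes with each control period).
- viewer.grab_frame(name): name is "scene" or "top"; returns a dict with "img" (400x640x3 uint8, red, green, blue), "fx", "fy", "cx", "cy" (pixels), "position" and "attitude" of the camera in the world. Camera axes: x right, y down, z forward; pixel columns grow to the right and rows downward; lengths in mm; the calibration is good to about 2 mm. A picture is of the moment at which its call begins. There is no depth.
- env.job_done(): hands the job in; it is judged then, once.
Trained networks look in a picture, given as the dict that the camera call returned (one of the last four; its "shot" number tells which), for a name from the list of things; names that differ only in an ending like _2 or _b are one class to them, and where a whole thing is asked for, a point or a joint stands for the part that bears it (a point fixed in the world has none). Each returns a list of dicts, best first, with "score" (0 to 1); they miss things now and then, are a little off and sometimes report something else, mostly with a low value. They report only what shows in the picture. A call takes as long as a camera call.
- viewer.boxes_of(name, picture): "location" ([column, row] in pixels, amid what is visible of it).
- viewer.pinpoint(name, picture): "location" ([column, row] in pixels: a listed point, or the origin of a listed thing).
The state is a dict: "time_s": time; "qpos": joint angles; "qvel": joint speeds; "effort": joint torques, N m; "ee_pos": TCP position; "ee_rot": TCP orientation; "force": force on the tool from outside, world axes, zero at the start; "torque": the same for the moment, N m; "gripper_width": finger opening in mm; "gripper_force": force on a finger pad.
Only numpy, scipy, OpenCV 4.12 (cv2) and the standard library are available. Lean on these libraries where they do the work, as an engineer would, in place of code of your own. Each camera call takes 0.05 s, during which the arm holds its last target. There are 200 camera calls.

## Working session

There is one attempt and no reset: what is moved stays moved. The work goes in short steps, Python scripts to look and compute and a tool call to move; the robot and the scene stay as the last step left them, time stands still between calls to the robot, and variables do not carry over. Pictures are saved under pics/ and viewed, at most 11 in all, crops included, and the job is handed in when it is done.

Besides the shell and the picture viewer there is one more tool, called as a command line: name --argument value ..., lists and objects as JSON in quotes. step_arm: Moves the arm, as the interface text tells. Its arguments: {"type":"object","properties":{"plan":{"type":"array","items":{"type":"number"}},"hand":{"type":"number"},"newtons":{"type":"number"}},"required":["plan"]}

```bash
mkdir -p pics; cat > h.py <<'E'
from workcell import sensors, viewer, env
import numpy as np, cv2
from scipy.spatial.transform import Rotation as R
def rot(a):
    a=np.array(a,float)
    return a if a.shape==(3,3) else R.from_euler('xyz',a,degrees=True).as_matrix()
def ray(f,uv):
    d=np.array([(uv[0]-f['cx'])/f['fx'],(uv[1]-f['cy'])/f['fy'],1.]); return rot(f['attitude'])@d
def atz(f,uv,z):
    p=np.array(f['position'],float); d=ray(f,uv); return p+d*(z-p[2])/d[2]
def proj(f,P):
    c=rot(f['attitude']).T@(np.array(P,float)-np.array(f['position'])); return [f['cx']+f['fx']*c[0]/c[2],f['cy']+f['fy']*c[1]/c[2]]
E
python3 - <<'E'
from h import *
Z={'orange_carton_center':37.5,'blue_tin_center':32.5,'orange_lane_load':125,'blue_lane_load':125}
for n in('scene','top'):
    f=viewer.grab_frame(n); cv2.imwrite(f'pics/{n}0.png',f['img'][:,:,::-1])
    print(n,f['position'],f['attitude'],f['fx'])
    for k,z in Z.items():
        for r in viewer.pinpoint(k,f)[:3]: print(k,round(r['score'],2),np.round(r['location']),atz(f,r['location'],z).round(0))
print(sensors.state())
E
```

```text
scene [1125.44529006 -516.79802481  796.12349599] [-131.52757233   -0.65729233   46.0122666 ] 443.73743783043767
orange_carton_center 0.87 [195. 264.] [ 479. -256.   38.]
blue_tin_center 0.91 [291. 267.] [ 628. -103.   32.]
orange_lane_load 0.74 [325. 171.] [517. 112. 125.]
blue_lane_load 0.76 [375. 130.] [478. 347. 125.]
top [ 358.31734214   14.97761514 1195.87767756] [-169.75378676    0.20218796  -88.74566422] 507.12529235506065
orange_carton_center 0.86 [449. 236.] [ 479. -256.   38.]
blue_tin_center 0.84 [381. 172.] [ 626. -102.   32.]
orange_lane_load 0.88 [283. 208.] [522. 117. 125.]
blue_lane_load 0.94 [175. 228.] [474. 345. 125.]
{'time_s': 0.5, 'qpos': array([-7.02450611e+01,  1.83120021e+01,  8.96452887e+01,  2.14745304e-03,
        7.20435860e+01, -1.14476686e+00]), 'qvel': array([ 0.01136644, -0.00822322,  0.00040223,  0.07524492, -0.0333199 ,
       -0.05114435]), 'effort': array([-5.19660159e-05, -4.11995816e+01, -2.32038867e+01,  7.26818084e-02,
        3.83450242e-02, -2.91969286e-05]), 'ee_pos': array([ 205.13305893, -537.12731521,  200.03221224]), 'ee_rot': array([-1.79999164e+02, -2.05995431e-03,  2.08990437e+01]), 'force': array([-0.19341035, -0.09492175,  0.4808797 ]), 'torque': array([-0.00908862,  0.01176094,  0.00841791]), 'gripper_force': 0.0, 'gripper_width': 91.25303162285498}
```

View pics/scene0.png

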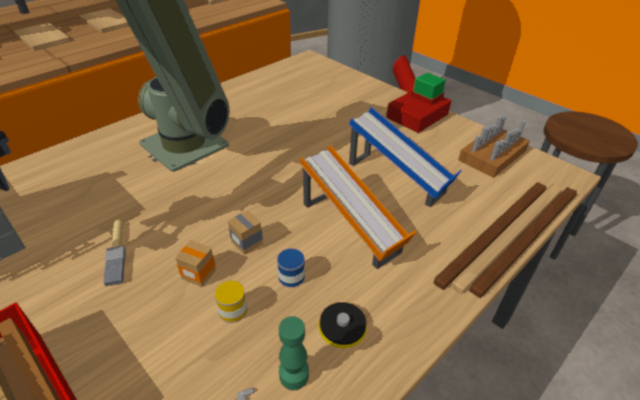

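View pics/top0.png

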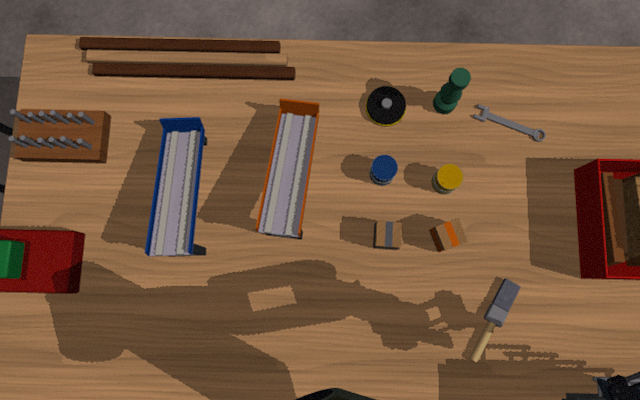

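The top view shows the orange carton at (449,236), the blue tin at (383,170), and lanes that fall away from the robot: orange load at (283,208), blue at (175,228). Next I need the yaws, so I'll look at an enlarged composite.

```bash
python3 - <<'E'
from h import *
f=viewer.grab_frame('top'); im=f['img'][:,:,::-1].copy()
a=cv2.resize(im[95:265,140:330],None,fx=3,fy=3,interpolation=cv2.INTER_CUBIC)
b=cv2.resize(im[215:255,425:475],None,fx=5,fy=5,interpolation=cv2.INTER_CUBIC)
c=np.zeros((510,800-0,3),np.uint8); c[:,:570]=a; c[:200,570:800]=b[:,:230]
# candidate overlays
s=np.sin(np.radians(18));k=np.cos(np.radians(18))
hsv=cv2.cvtColor(im,cv2.COLOR_BGR2HSV)
def mask(lo,hi): return cv2.inRange(hsv,lo,hi)
for n,L,m in(('orange',(520,115,125),mask((5,170,120),(18,255,255))),('blue',(475,346,125),mask((100,150,60),(125,255,255)))):
    best=[]
    D=cv2.distanceTransform(255-m,cv2.DIST_L2,3)
    for yaw in np.arange(-25,25.1,.5):
      for dy in range(-12,13,2):
        c_,s_=np.cos(np.radians(yaw)),np.sin(np.radians(yaw)); e=0;N=0
        for t in np.linspace(-50,240,30):
          for w in(-44,44):
            P=[L[0]+c_*(t*k+14*s)-s_*(w+dy),L[1]+s_*(t*k+14*s)+c_*(w+dy),125-t*s+14*k]
            u,v=proj(f,P); e+=min(D[int(round(v)),int(round(u))],6);N+=1
        best.append((e/N,yaw,dy))
    best.sort(); print(n,best[:4])
    _,yaw,dy=best[0]; c_,s_=np.cos(np.radians(yaw)),np.sin(np.radians(yaw))
    for t in(-57,0,250):
      for w in(-44,0,44):
        u,v=proj(f,[L[0]+c_*t*k-s_*(w+dy),L[1]+s_*t*k+c_*(w+dy),125-t*s+(14 if w else 0)])
        cv2.circle(c,(int((u-140+.5)*3),int((v-95+.5)*3)),3,(0,255,0),-1)
cv2.imwrite('pics/comp.png',c)
E
```

```text
orange [(np.float32(0.0), np.float64(-5.5), 2), (np.float32(0.015916666), np.float64(-6.0), 4), (np.float32(0.031833332), np.float64(-5.0), 2), (np.float32(0.063666664), np.float64(-6.5), 4)]
blue [(np.float32(0.0), np.float64(2.0), 4), (np.float32(0.0), np.float64(2.5), 2), (np.float32(0.0), np.float64(2.5), 4), (np.float32(0.0), np.float64(3.0), 2)]
```

View pics/comp.png

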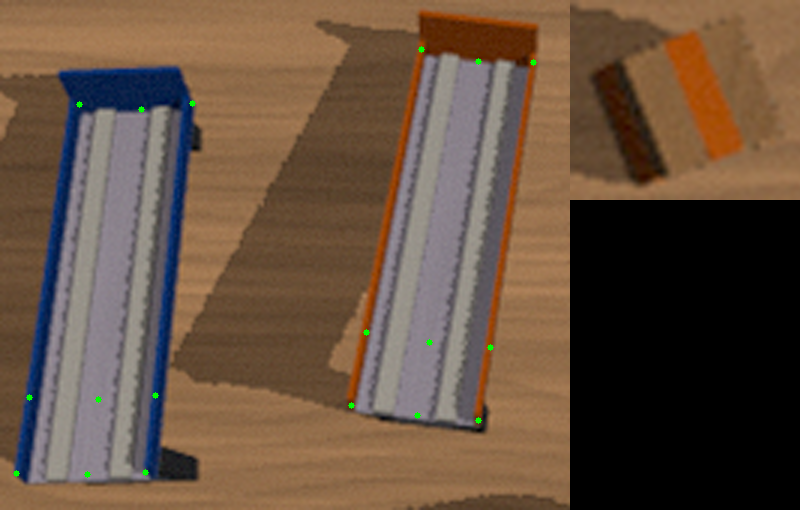

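The model fits the picture: orange lane at (520,117) with yaw -5.8°, blue lane at (475,349) with yaw 2.5°. The carton band runs from (683,40) to (727,153), so its yaw is about 22°. Next I move above the carton.

step_arm --plan '[2.97, -1.37, 0.4, 0, 0, 0, 2.97, -1.37, 0.4, 0, 0, 0, 2.97, -1.37, 0.4, 0, 0, 0, 2.97, -1.37, 0.4, 0, 0, 0, 2.97, -1.37, 0.4, 0, 0, 0]' --hand 9.12 --newtons 20

```text
time_s: 0.97
ee_pos: [320.2, -419.1, 180.1]
ee_rot: [180.0, -0.0, 20.9]
force: [0.1, 0.4, -0.1]
gripper_width: 91.1
gripper_force: 0.0
```

step_arm --plan '[2.97, -1.37, 0.4, 0, 0, 0, 2.97, -1.37, 0.4, 0, 0, 0, 2.97, -1.37, 0.4, 0, 0, 0, 2.97, -1.37, 0.4, 0, 0, 0, 2.97, -1.37, 0.4, 0, 0, 0]'

```text
time_s: 1.38
ee_pos: [434.7, -302.0, 160.1]
ee_rot: [180.0, -0.0, 20.9]
force: [-0.0, -1.1, 0.1]
gripper_width: 91.1
gripper_force: 0.0
```

step_arm --plan '[2.97, -1.37, 0.4, 0, 0, 0, 2.97, -1.37, 0.4, 0, 0, -0.026, 0, 0, 0, 0, 0, 0, 0, 0, 0, 0, 0, 0]'

```text
time_s: 1.72
ee_pos: [480.1, -255.3, 151.8]
ee_rot: [-180.0, 0.0, 22.6]
force: [0.4, 0.3, -0.1]
gripper_width: 90.9
gripper_force: 0.0
```

```bash
cat >> h.py <<'E'
def rel(P,rpy):
    s=sensors.state(); A=rot(s['ee_rot']); 
    print('t',s['time_s'],'pos',s['ee_pos'].round(1),'rpy',s['ee_rot'].round(2),'w',round(s['gripper_width'],1),'F',s['force'].round(1))
    print('shift cm',(A.T@(np.array(P)-s['ee_pos'])/10).round(2),'turn rad',R.from_matrix(A.T@rot(rpy)).as_rotvec().round(3))
E
python3 - <<'E'
from h import *
a=[]
for n in('scene','top'):
    f=viewer.grab_frame(n)
    for r in viewer.pinpoint('orange_carton_center',f)[:2]: print(n,r['score'],r['location'],atz(f,r['location'],37.5).round(1))
    a.append(cv2.resize(f['img'][:,:,::-1][200:320,100:260] if n=='scene' else f['img'][:,:,::-1][180:300,370:530],None,fx=2.5,fy=2.5,interpolation=cv2.INTER_CUBIC))
cv2.imwrite('pics/c1.png',np.hstack(a)); rel([479,-256,45],[180,0,22.4])
E
```

```text
scene 0.62 [195.9, 263.4] [ 478.2 -253.    37.5]
top 0.63 [281.9, 208.7] [533.5 127.4  37.5]
t 1.9167 pos [ 478.8 -257.4  152.3] rpy [1.7997e+02 1.0000e-02 2.2300e+01] w 91.1 F [-0.5 -0.8  0.4]
shift cm [ 0.07 -0.12 10.73] turn rad [ 0.     0.    -0.002]
```

View pics/c1.png

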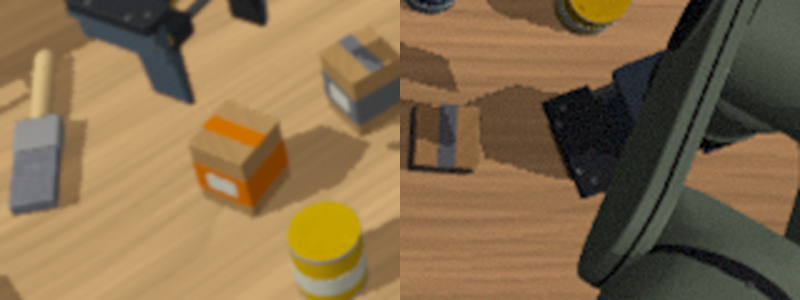

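The picture shows the carton at about (195,264) in the scene view, with the fingers above either side of it and square to it. The position agrees within 3 mm, so I descend and grip.

step_arm --plan '[0, 0, 3.0, 0, 0, 0, 0, 0, 3.0, 0, 0, 0, 0, 0, 2.5, 0, 0, 0, 0, 0, 1.5, 0, 0, 0, 0, 0, 0.7, 0, 0, 0]'

```text
time_s: 2.33
ee_pos: [477.3, -256.7, 43.0]
ee_rot: [-179.8, 0.2, 22.3]
force: [-0.3, 0.2, 0.4]
gripper_width: 91.2
gripper_force: 0.0
```

step_arm --plan '[0, 0, 0, 0, 0, 0, 0, 0, 0, 0, 0, 0, 0, 0, 0, 0, 0, 0, 0, 0, 0, 0, 0, 0, 0, 0, 0, 0, 0, 0]' --hand 4.5

```text
time_s: 2.75
ee_pos: [480.1, -256.9, 46.2]
ee_rot: [179.9, -0.1, 22.4]
force: [-1.1, 1.5, 1.0]
gripper_width: 60.4
gripper_force: 1.7
```

step_arm --plan '[0, 0, 0, 0, 0, 0, 0, 0, 0, 0, 0, 0, 0, 0, 0, 0, 0, 0, 0, 0, 0, 0, 0, 0, 0, 0, 0, 0, 0, 0]'

```text
time_s: 3.17
ee_pos: [479.3, -256.1, 45.9]
ee_rot: [-180.0, -0.0, 22.4]
force: [-1.6, 2.5, 5.3]
gripper_width: 56.0
gripper_force: 20.0
```

Gripped at 56.0 mm. Next I lift, carry it over the orange lane and turn it.

step_arm --plan '[0, 0, -1.5, 0, 0, 0, 0, 0, -3.5, 0, 0, 0, 0, 0, -4, 0, 0, 0, 0, 0, -4, 0, 0, 0, 0, 0, -4, 0, 0, 0]'

```text
time_s: 3.58
ee_pos: [478.9, -256.2, 216.2]
ee_rot: [-180.0, 0.1, 22.4]
force: [-0.2, -1.1, -3.4]
gripper_width: 56.1
gripper_force: 20.0
```

step_arm --plan '[0, 0, -3, 0, 0, 0, 0.7, -1.0, 0, 0, 0, 0, 1.3, -2.1, 0, 0, 0, 0, 1.4, -2.2, 0, 0, 0, 0, 1.4, -2.2, 0, 0, 0, 0]'

```text
time_s: 4.0
ee_pos: [494.5, -167.5, 243.4]
ee_rot: [-179.9, 0.1, 22.3]
force: [0.7, 0.7, -3.6]
gripper_width: 55.8
gripper_force: 20.0
```

step_arm --plan '[1.4, -2.2, 0, 0, 0, 0, 1.4, -2.2, 0, 0, 0, 0, 1.4, -2.2, 0, 0, 0, 0, 1.4, -2.2, 0, 0, 0, 0, 1.4, -2.2, 0, 0, 0, 0]'

```text
time_s: 4.42
ee_pos: [517.3, -38.7, 243.3]
ee_rot: [-179.9, 0.1, 22.4]
force: [0.3, -0.4, -3.0]
gripper_width: 56.0
gripper_force: 20.0
```

step_arm --plan '[1.4, -2.2, 0, 0, 0, 0, 1.4, -2.2, 0, 0, 0, 0, 1.4, -2.2, 0, 0, 0, 0, 1.4, -2.2, 0, 0, 0, 0, 1.4, -2.2, 0, 0, 0, 0]'

```text
time_s: 4.83
ee_pos: [540.0, 89.5, 243.2]
ee_rot: [-180.0, 0.2, 22.4]
force: [-0.2, 0.2, -3.1]
gripper_width: 55.9
gripper_force: 20.0
```

step_arm --plan '[0.8, -1.4, 0, 0, 0, 0.07, 0, 0, 0, 0, 0, 0.11, 0, 0, 0, 0, 0, 0.11, 0, 0, 0, 0, 0, 0.11, 0, 0, 0, 0, 0, 0.09]'

```text
time_s: 5.25
ee_pos: [542.0, 104.4, 243.0]
ee_rot: [179.9, 0.2, -5.9]
force: [0.6, -0.3, -2.7]
gripper_width: 55.5
gripper_force: 20.0
```

step_arm --plan '[0, 0, 0, 0, -0.08, 0, 0, 0, 0, 0, -0.08, 0, 0, 0, 0, 0, -0.08, 0, 0, 0, 0, 0, -0.074, 0, 0, 0, 0, 0, 0, 0]'

```text
time_s: 5.67
ee_pos: [544.6, 103.7, 240.9]
ee_rot: [179.9, 18.3, -5.8]
force: [0.7, 0.2, -5.0]
gripper_width: 56.0
gripper_force: 20.0
```

```bash
python3 - <<'E'
from h import *
rel([544.8,114.5,201.1],[180,18,-5.75]); rel([544.8,114.5,201.1],[180,18,-5.75])
a=[]
for n in('scene','top'):
    f=viewer.grab_frame(n); i=f['img'][:,:,::-1]
    a.append(cv2.resize(i[100:280,260:440] if n=='scene' else i[100:280,200:380],None,fx=2.2,fy=2.2,interpolation=cv2.INTER_CUBIC))
cv2.imwrite('pics/c2.png',np.hstack(a)); rel([544.8,114.5,201.1],[180,18,-5.75])
E
```

```text
t 5.6667 pos [544.6 103.7 240.9] rpy [179.9   18.27  -5.76] w 56.0 F [ 0.7  0.2 -5. ]
shift cm [ 1.17 -1.08  3.8 ] turn rad [ 0.002  0.005 -0.   ]
t 5.6667 pos [544.6 103.7 240.9] rpy [179.9   18.27  -5.76] w 56.0 F [ 0.7  0.2 -5. ]
shift cm [ 1.17 -1.08  3.8 ] turn rad [ 0.002  0.005 -0.   ]
t 5.7667 pos [542.9 104.  243. ] rpy [179.94  18.08  -5.71] w 55.6 F [ 0.7 -1.1 -2.8]
shift cm [ 1.38 -1.07  3.95] turn rad [0.001 0.001 0.001]
```

View pics/c2.png

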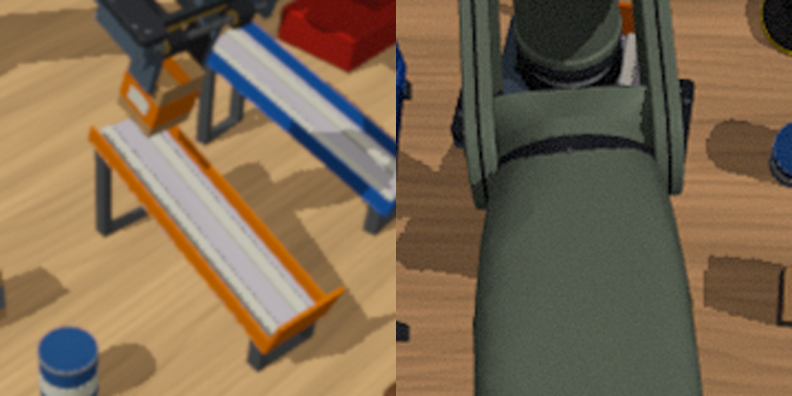

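The carton hangs parallel to the runners over the upper end of the orange lane, at around (332,145) in the scene view. I align it and lower slowly.

step_arm --plan '[0.65, -0.55, 1, 0, 0, 0, 0.65, -0.55, 1.5, 0, 0, 0, 0, 0, 1.4, 0, 0, 0, 0, 0, 1.2, 0, 0, 0, 0, 0, 0.8, 0, 0, 0]'

```text
time_s: 6.18
ee_pos: [536.6, 116.0, 183.6]
ee_rot: [180.0, 18.0, -5.6]
force: [0.0, 0.2, -4.2]
gripper_width: 56.0
gripper_force: 20.0
```

step_arm --plan '[0, 0, 0.3, 0, 0, 0, 0, 0, 0.2, 0, 0, 0, 0, 0, 0.1, 0, 0, 0, 0, 0, 0.1, 0, 0, 0, 0, 0, 0, 0, 0, 0]'

```text
time_s: 6.6
ee_pos: [536.4, 115.7, 178.7]
ee_rot: [-180.0, 17.9, -5.7]
force: [-0.1, 0.4, -3.6]
gripper_width: 55.8
gripper_force: 20.0
```

```bash
python3 - <<'E'
from h import *
f=viewer.grab_frame('scene')
rel([534,115.6,167.8],[180,18,-5.75])
cv2.imwrite('pics/c3.png',cv2.resize(f['img'][:,:,::-1][110:230,270:430],None,fx=4,fy=4,interpolation=cv2.INTER_CUBIC))
E
```

```text
t 6.65 pos [536.4 115.7 178.6] rpy [-179.99   17.93   -5.69] w 55.8 F [-0.3  0.5 -3. ]
shift cm [0.1  0.03 1.1 ] turn rad [ 0.    -0.001  0.001]
```

View pics/c3.png

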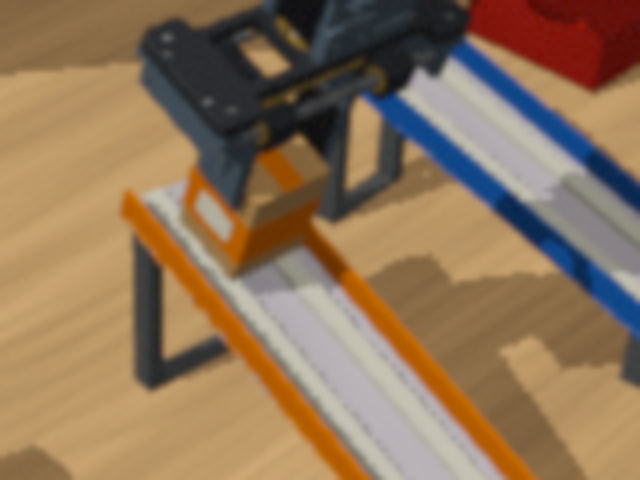

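The carton is centred between the guides about 11 mm above the runners, its lower corner at about (329,178) in the scene view. I lower it in small rows and watch the force.

step_arm --plan '[0, 0, 0.2, 0, 0, 0, 0, 0, 0.15, 0, 0, 0, 0, 0, 0.15, 0, 0, 0, 0, 0, 0.1, 0, 0, 0, 0, 0, 0.1, 0, 0, 0]'

```text
time_s: 7.07
ee_pos: [533.8, 115.9, 171.4]
ee_rot: [180.0, 18.0, -5.7]
force: [-0.2, 0.4, -3.2]
gripper_width: 56.2
gripper_force: 20.0
```

step_arm --plan '[0, 0, 0.1, 0, 0, 0, 0, 0, 0.1, 0, 0, 0, 0, 0, 0, 0, 0, 0]'

```text
time_s: 7.32
ee_pos: [533.4, 115.9, 169.8]
ee_rot: [180.0, 18.0, -5.7]
force: [0.3, -0.7, -3.9]
gripper_width: 55.7
gripper_force: 20.0
```

step_arm --plan '[0, 0, 0.1, 0, 0, 0, 0, 0, 0.05, 0, 0, 0, 0, 0, 0, 0, 0, 0]'

```text
time_s: 7.57
ee_pos: [533.5, 116.0, 169.6]
ee_rot: [-180.0, 17.9, -5.7]
force: [1.5, -0.1, 5.2]
gripper_width: 56.0
gripper_force: 20.0
```

Contact: Fz went from about -3.5 to +5 N. I release.

step_arm --plan '[0, 0, 0, 0, 0, 0, 0, 0, 0, 0, 0, 0, 0, 0, 0, 0, 0, 0, 0, 0, 0, 0, 0, 0, 0, 0, 0, 0, 0, 0]' --hand 9.12

```text
time_s: 7.98
ee_pos: [532.6, 116.0, 168.0]
ee_rot: [180.0, 18.0, -5.7]
force: [0.4, 0.0, -0.8]
gripper_width: 86.3
gripper_force: 0.0
```

step_arm --plan '[0, 0, 0, 0, 0, 0, 0, 0, 0, 0, 0, 0, 0, 0, 0, 0, 0, 0, 0, 0, 0, 0, 0, 0, 0, 0, 0, 0, 0, 0]'

```text
time_s: 8.4
ee_pos: [532.8, 116.0, 168.2]
ee_rot: [180.0, 18.0, -5.7]
force: [-0.1, -0.1, -0.2]
gripper_width: 91.3
gripper_force: 0.0
```

step_arm --plan '[0, 0, 0, 0, 0, 0, 0, 0, 0, 0, 0, 0, 0, 0, 0, 0, 0, 0, 0, 0, 0, 0, 0, 0, 0, 0, 0, 0, 0, 0]'

```text
time_s: 8.82
ee_pos: [532.8, 116.0, 168.3]
ee_rot: [180.0, 18.0, -5.7]
force: [-0.6, -0.3, 0.4]
gripper_width: 91.6
gripper_force: 0.0
```

```bash
python3 - <<'E'
from h import *
f=viewer.grab_frame('scene')
for r in viewer.pinpoint('orange_carton_center',f)[:2]: print(r)
for r in viewer.pinpoint('blue_tin_center',f)[:2]: print(r,atz(f,r['location'],32.5))
cv2.imwrite('pics/c4.png',cv2.resize(f['img'][:,:,::-1][110:290,260:440],None,fx=3,fy=3,interpolation=cv2.INTER_CUBIC))
E
```

```text
{'location': [391.1, 231.2], 'score': 0.87}
{'location': [292.2, 266.2], 'score': 0.65} [ 628.08237086 -100.28193976   32.5       ]
```

View pics/c4.png

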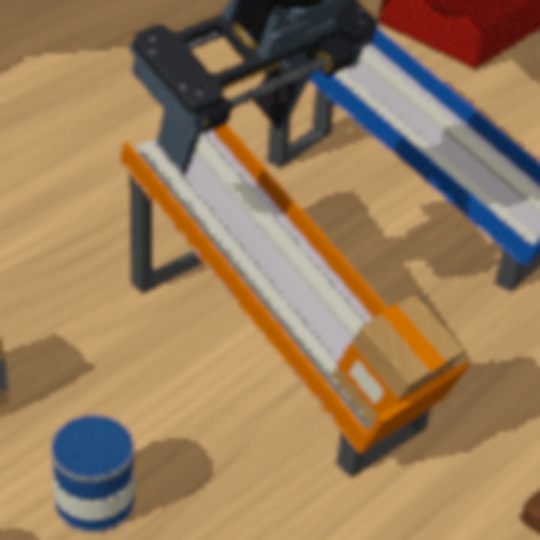

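The carton slid down and stands upright against the orange stop at about (391,231). I retract, level the tool and move above the blue tin at about (627,-101).

step_arm --plan '[0, 0, -2, 0, 0, 0, 0, 0, -3, 0, 0, 0, 0, 0, -3, 0, 0, 0, 0, 0, -3, 0, 0, 0, 0, 0, -1, 0, 0.07, 0]'

```text
time_s: 9.38
ee_pos: [573.7, 112.0, 284.0]
ee_rot: [-180.0, 13.6, -5.7]
force: [-0.7, -0.5, -0.4]
gripper_width: 91.0
gripper_force: 0.0
```

step_arm --plan '[0, 0, 0, 0, 0.08, 0, 0, 0, 0, 0, 0.08, 0, 0, 0, 0, 0, 0.084, 0, 1, 2.5, 0, 0, 0, 0, 1.3, 3.4, 0, 0, 0, 0]'

```text
time_s: 9.8
ee_pos: [585.1, 53.2, 283.5]
ee_rot: [-179.9, -0.1, -5.4]
force: [1.5, -0.1, 0.1]
gripper_width: 91.3
gripper_force: 0.0
```

step_arm --plan '[1.3, 3.4, 0, 0, 0, 0, 1.3, 3.4, 0, 0, 0, 0, 1.3, 3.4, 0, 0, 0, 0, 1.3, 3.2, 0, 0, 0, 0, 0.4, 1.3, 0, 0, 0, -0.04]'

```text
time_s: 10.22
ee_pos: [628.6, -104.9, 281.9]
ee_rot: [179.9, -0.0, -3.6]
force: [-0.4, 1.0, 0.3]
gripper_width: 91.1
gripper_force: 0.0
```

step_arm --plan '[0, 0, 2, 0, 0, -0.104, 0, 0, 3.5, 0, 0, 0, 0, 0, 3.5, 0, 0, 0, 0, 0, 3, 0, 0, 0, 0, 0, 0, 0, 0, 0]'

```text
time_s: 10.63
ee_pos: [623.4, -99.9, 155.6]
ee_rot: [-179.8, 0.8, 2.6]
force: [-1.3, 0.1, -1.1]
gripper_width: 91.1
gripper_force: 0.0
```

```bash
python3 - <<'E'
from h import *
for n in('scene','top'):
    f=viewer.grab_frame(n)
    for r in viewer.pinpoint('blue_tin_center',f)[:2]: print(n,r,atz(f,r['location'],32.5).round(1))
    if n=='scene': cv2.imwrite('pics/c5.png',cv2.resize(f['img'][:,:,::-1][170:310,220:380],None,fx=3,fy=3,interpolation=cv2.INTER_CUBIC))
    rel([627,-101,41],[180,0,2.5])
E
```

```text
scene {'location': [292.8, 269.9], 'score': 0.89} [ 636.9 -106.4   32.5]
t 10.7333 pos [ 627.7 -100.4  162.2] rpy [-1.7998e+02  9.0000e-02  2.5700e+00] w 91.2 F [-0.7  0.5  1.1]
shift cm [-0.06  0.06 12.12] turn rad [-0.     0.002  0.001]
t 10.8333 pos [ 629.6 -100.7  165. ] rpy [179.94  -0.26   2.57] w 91.1 F [ 0.2  0.  -0.1]
shift cm [-0.31  0.   12.4 ] turn rad [ 0.001 -0.004  0.001]
```

View pics/c5.png

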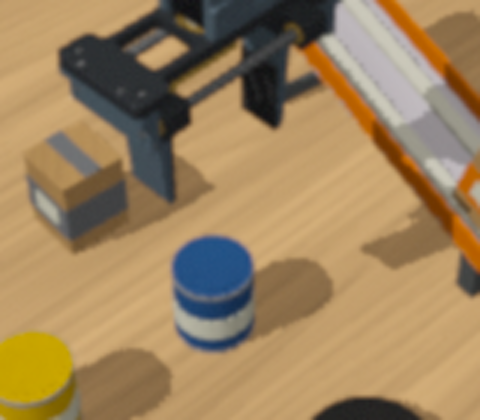

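The tin, with its top at (290,256) and centre at about (291,267) in the scene view, lies midway below the fingers. I descend and grip.

step_arm --plan '[0, 0, 2, 0, 0, 0, 0, 0, 3, 0, 0, 0, 0, 0, 3, 0, 0, 0, 0, 0, 2, 0, 0, 0, 0, 0, 1, 0, 0, 0]'

```text
time_s: 11.25
ee_pos: [628.1, -100.5, 52.0]
ee_rot: [180.0, 0.0, 2.6]
force: [-0.5, 0.6, 0.0]
gripper_width: 91.2
gripper_force: 0.0
```

step_arm --plan '[0, 0, 0.6, 0, 0, 0, 0, 0, 0.4, 0, 0, 0, 0, 0, 0, 0, 0, 0, 0, 0, 0, 0, 0, 0, 0, 0, 0, 0, 0, 0]'

```text
time_s: 11.67
ee_pos: [629.0, -100.7, 43.9]
ee_rot: [180.0, -0.2, 2.6]
force: [0.1, 0.6, -0.1]
gripper_width: 91.3
gripper_force: 0.0
```

```bash
python3 - <<'E'
from h import *
f=viewer.grab_frame('scene'); rel([627,-101,41],[180,0,2.5])
f=viewer.grab_frame('scene'); rel([627,-101,41],[180,0,2.5])
for r in viewer.pinpoint('blue_tin_center',f)[:2]: print(r,atz(f,r['location'],32.5).round(1))
E
```

```text
t 11.7167 pos [ 628.8 -100.7   43.7] rpy [ 1.7997e+02 -1.4000e-01  2.5600e+00] w 91.5 F [ 0.3  0.1 -0.9]
shift cm [-0.18  0.03  0.27] turn rad [ 0.001 -0.002  0.001]
t 11.7667 pos [ 628.6 -100.6   43.5] rpy [ 1.7997e+02 -1.1000e-01  2.5700e+00] w 91.1 F [-0.3 -0.4 -0.7]
shift cm [-0.16  0.03  0.25] turn rad [ 0.001 -0.002  0.001]
{'location': [290.8, 266.8], 'score': 0.81} [ 627.2 -103.7   32.5]
```

step_arm --plan '[-0.1, 0.1, 0.15, 0, 0, 0, 0, 0, 0, 0, 0, 0, 0, 0, 0, 0, 0, 0, 0, 0, 0, 0, 0, 0, 0, 0, 0, 0, 0, 0]' --hand 5 --newtons 20

```text
time_s: 12.23
ee_pos: [627.3, -102.2, 41.2]
ee_rot: [179.9, -0.0, 2.6]
force: [0.8, -2.5, 0.8]
gripper_width: 60.9
gripper_force: 1.0
```

step_arm --plan '[0, 0, 0, 0, 0, 0, 0, 0, 0, 0, 0, 0, 0, 0, 0, 0, 0, 0, 0, 0, 0, 0, 0, 0, 0, 0, 0, 0, 0, 0]'

```text
time_s: 12.65
ee_pos: [627.3, -101.8, 41.2]
ee_rot: [180.0, -0.0, 2.6]
force: [0.8, -3.0, 2.5]
gripper_width: 59.1
gripper_force: 20.0
```

Gripped at 59 mm. Next I lift, carry it to the blue lane and pitch.

step_arm --plan '[0, 0, -1.5, 0, 0, 0, 0, 0, -3.5, 0, 0, 0, 0, 0, -4, 0, 0, 0, 0, 0, -4, 0, 0, 0, 0, 0, -4, 0, 0, 0]'

```text
time_s: 13.07
ee_pos: [625.8, -100.4, 211.4]
ee_rot: [-179.9, 0.2, 2.6]
force: [0.8, 0.1, -1.6]
gripper_width: 59.2
gripper_force: 20.0
```

step_arm --plan '[0, 0, -4, 0, 0, 0, 0, 0, -4, 0, 0, 0, -0.4, -1.7, 0, 0, 0, 0, -0.7, -3, 0, 0, 0, 0, -0.7, -3, 0, 0, 0, 0]'

```text
time_s: 13.48
ee_pos: [604.8, -24.3, 290.4]
ee_rot: [-179.9, 0.1, 2.5]
force: [0.1, 1.7, -2.6]
gripper_width: 59.6
gripper_force: 20.0
```

step_arm --plan '[-0.7, -3, 0, 0, 0, 0, -0.7, -3, 0, 0, 0, 0, -0.7, -3, 0, 0, 0, 0, -0.7, -3, 0, 0, 0, 0, -0.7, -3, 0, 0, 0, 0]'

```text
time_s: 13.9
ee_pos: [562.2, 124.9, 289.7]
ee_rot: [-179.9, 0.2, 2.6]
force: [1.2, -0.5, -2.8]
gripper_width: 58.9
gripper_force: 20.0
```

step_arm --plan '[-0.7, -3, 0, 0, 0, 0, -0.7, -3, 0, 0, 0, 0, -0.7, -3, 0, 0, 0, 0, -0.7, -3, 0, 0, 0, 0, -0.7, -3, 0, 0, 0, 0]'

```text
time_s: 14.32
ee_pos: [520.3, 273.0, 289.7]
ee_rot: [-180.0, 0.2, 2.6]
force: [1.1, -0.3, -2.1]
gripper_width: 59.5
gripper_force: 20.0
```

step_arm --plan '[-0.7, -3, 0, 0, 0, 0, -0.7, -3, 0, 0, 0, 0, -0.5, -2, 0, 0, 0, 0, 0, 0, 0, 0, -0.07, 0, 0, 0, 0, 0, -0.08, 0]'

```text
time_s: 14.73
ee_pos: [496.5, 352.4, 291.0]
ee_rot: [-179.9, 8.9, 2.9]
force: [1.0, -0.1, -2.4]
gripper_width: 59.7
gripper_force: 20.0
```

step_arm --plan '[0, 0, 0, 0, -0.09, 0, 0, 0, 0, 0, -0.074, 0, 0, 0, 0, 0, 0, 0, 0, 0, 0, 0, 0, 0]'

```text
time_s: 15.07
ee_pos: [499.8, 350.3, 288.6]
ee_rot: [179.9, 18.1, 2.5]
force: [-0.2, 0.1, -1.7]
gripper_width: 59.5
gripper_force: 20.0
```

```bash
python3 - <<'E'
from h import *
f=viewer.grab_frame('scene'); rel([498.6,350,197.8],[180,18,2.5])
cv2.imwrite('pics/c6.png',cv2.resize(f['img'][:,:,::-1][60:260,300:480],None,fx=2.5,fy=2.5,interpolation=cv2.INTER_CUBIC))
E
```

```text
t 15.1167 pos [499.2 350.4 289.9] rpy [179.97  18.05   2.56] w 59.2 F [-0.5  0.1 -1.1]
shift cm [2.8  0.03 8.77] turn rad [0.001 0.001 0.001]
```

View pics/c6.png

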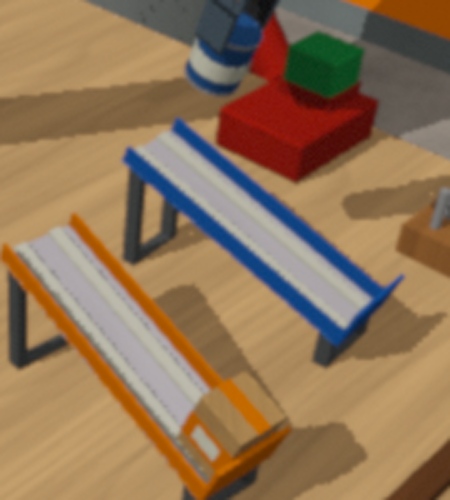

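The tin hangs tilted above the blue lane's upper end, at about (390,83) in the scene view, and the carton still rests at the orange stop. I align and lower.

step_arm --plan '[1.0, 0, 1.5, 0, 0, 0, 1.0, 0, 2.5, 0, 0, 0, 0.8, 0, 3, 0, 0, 0, 0, 0, 1.5, 0, 0, 0, 0, 0, 0.8, 0, 0, 0]'

```text
time_s: 15.53
ee_pos: [494.9, 349.6, 192.2]
ee_rot: [179.9, 18.2, 2.6]
force: [-0.2, 0.8, -2.0]
gripper_width: 59.1
gripper_force: 20.0
```

step_arm --plan '[0, 0, 0.7, 0, 0, 0, 0, 0, 0.6, 0, 0, 0, 0, 0, 0.3, 0, 0, 0, 0, 0, 0, 0, 0, 0, 0, 0, 0, 0, 0, 0]'

```text
time_s: 15.95
ee_pos: [492.9, 350.1, 179.4]
ee_rot: [-180.0, 17.9, 2.6]
force: [0.0, 0.8, -2.3]
gripper_width: 59.3
gripper_force: 20.0
```

```bash
python3 - <<'E'
from h import *
f=viewer.grab_frame('scene'); rel([487.8,349.6,164.5],[180,18,2.5])
cv2.imwrite('pics/c7.png',cv2.resize(f['img'][:,:,::-1][70:210,320:470],None,fx=3.5,fy=3.5,interpolation=cv2.INTER_CUBIC))
E
```

```text
t 16.0 pos [493.1 350.1 179.4] rpy [-179.95   17.89    2.58] w 59.2 F [ 0.4  0.3 -2.2]
shift cm [-0.05  0.03  1.58] turn rad [-0.    -0.002  0.001]
```

View pics/c7.png

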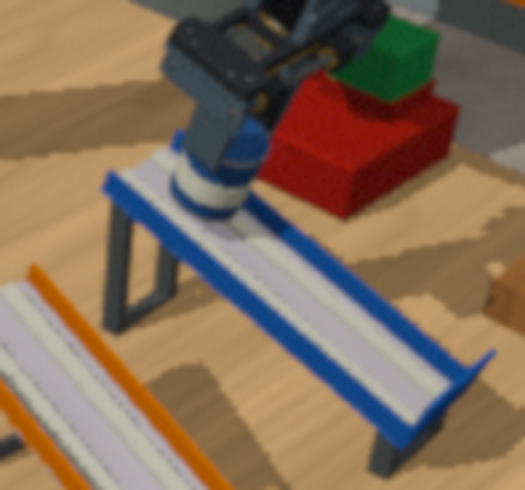

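The tin is centred over the runners at about (380,122) in the scene view, clear of the guides. I lower gently.

step_arm --plan '[0, 0, 0.4, 0, 0, 0, 0, 0, 0.3, 0, 0, 0, 0, 0, 0.2, 0, 0, 0, 0, 0, 0.1, 0, 0, 0, 0, 0, 0.1, 0, 0, 0]'

```text
time_s: 16.42
ee_pos: [489.1, 349.7, 167.8]
ee_rot: [180.0, 18.0, 2.6]
force: [0.2, -0.1, -2.2]
gripper_width: 59.7
gripper_force: 20.0
```

step_arm --plan '[0, 0, 0.1, 0, 0, 0, 0, 0, 0.1, 0, 0, 0, 0, 0, 0, 0, 0, 0]'

```text
time_s: 16.67
ee_pos: [488.5, 349.7, 166.0]
ee_rot: [180.0, 18.0, 2.6]
force: [1.0, 0.6, -2.2]
gripper_width: 59.3
gripper_force: 20.0
```

step_arm --plan '[0, 0, 0.1, 0, 0, 0, 0, 0, 0, 0, 0, 0, 0, 0, 0, 0, 0, 0]'

```text
time_s: 16.92
ee_pos: [488.3, 349.7, 165.2]
ee_rot: [180.0, 18.0, 2.6]
force: [-0.2, -0.1, -1.5]
gripper_width: 59.0
gripper_force: 20.0
```

step_arm --plan '[0, 0, 0.1, 0, 0, 0, 0, 0, 0, 0, 0, 0, 0, 0, 0, 0, 0, 0]'

```text
time_s: 17.17
ee_pos: [487.9, 349.7, 164.2]
ee_rot: [180.0, 18.0, 2.6]
force: [0.2, 0.8, -1.8]
gripper_width: 59.4
gripper_force: 20.0
```

step_arm --plan '[0, 0, 0.1, 0, 0, 0, 0, 0, 0, 0, 0, 0, 0, 0, 0, 0, 0, 0]'

```text
time_s: 17.42
ee_pos: [487.9, 349.7, 163.6]
ee_rot: [-180.0, 17.9, 2.6]
force: [0.5, 0.4, -0.8]
gripper_width: 59.2
gripper_force: 20.0
```

step_arm --plan '[0, 0, 0.08, 0, 0, 0, 0, 0, 0, 0, 0, 0, 0, 0, 0, 0, 0, 0]'

```text
time_s: 17.67
ee_pos: [488.0, 349.8, 163.5]
ee_rot: [-180.0, 17.9, 2.6]
force: [2.8, -0.9, 4.7]
gripper_width: 59.6
gripper_force: 20.0
```

Contact. I release.

step_arm --plan '[0, 0, 0, 0, 0, 0, 0, 0, 0, 0, 0, 0, 0, 0, 0, 0, 0, 0, 0, 0, 0, 0, 0, 0, 0, 0, 0, 0, 0, 0]' --hand 9.12

```text
time_s: 18.08
ee_pos: [487.1, 349.6, 162.2]
ee_rot: [180.0, 18.0, 2.6]
force: [-0.1, 0.0, 0.3]
gripper_width: 89.2
gripper_force: 0.0
```

step_arm --plan '[0, 0, 0, 0, 0, 0, 0, 0, 0, 0, 0, 0, 0, 0, 0, 0, 0, 0, 0, 0, 0, 0, 0, 0, 0, 0, 0, 0, 0, 0]'

```text
time_s: 18.5
ee_pos: [487.4, 349.7, 162.6]
ee_rot: [180.0, 18.0, 2.6]
force: [0.2, -0.4, 0.5]
gripper_width: 91.4
gripper_force: 0.0
```

step_arm --plan '[0, 0, 0, 0, 0, 0, 0, 0, 0, 0, 0, 0, 0, 0, 0, 0, 0, 0, 0, 0, 0, 0, 0, 0, 0, 0, 0, 0, 0, 0]'

```text
time_s: 18.92
ee_pos: [487.4, 349.7, 162.6]
ee_rot: [180.0, 18.0, 2.6]
force: [-1.3, 0.4, -0.5]
gripper_width: 91.2
gripper_force: 0.0
```

step_arm --plan '[0, 0, -1, 0, 0, 0, 0, 0, -2, 0, 0, 0, 0, 0, -3, 0, 0, 0, 0, 0, -3, 0, 0, 0, 0, 0, -2, 0, 0, 0]'

```text
time_s: 19.33
ee_pos: [522.6, 351.4, 270.7]
ee_rot: [-179.9, 17.8, 2.6]
force: [0.8, 1.0, 0.0]
gripper_width: 91.5
gripper_force: 0.0
```

```bash
python3 - <<'E'
from h import *
f=viewer.grab_frame('scene'); rel([487.8,349.6,164.5],[180,18,2.5])
for k in('orange_carton_center','blue_tin_center'): print(k,viewer.pinpoint(k,f)[:2])
cv2.imwrite('pics/c8.png',cv2.resize(f['img'][:,:,::-1][80:280,290:480],None,fx=3,fy=3,interpolation=cv2.INTER_CUBIC))
E
```

```text
t 19.3833 pos [524.5 352.  273.6] rpy [-179.72   17.42    2.61] w 91.1 F [-0.3 -0.4  1.8]
shift cm [-0.24  0.13 11.51] turn rad [-0.004 -0.01   0.002]
orange_carton_center [{'location': [392.5, 232.3], 'score': 0.62}]
blue_tin_center [{'location': [438.9, 171.7], 'score': 0.84}]
```

View pics/c8.png

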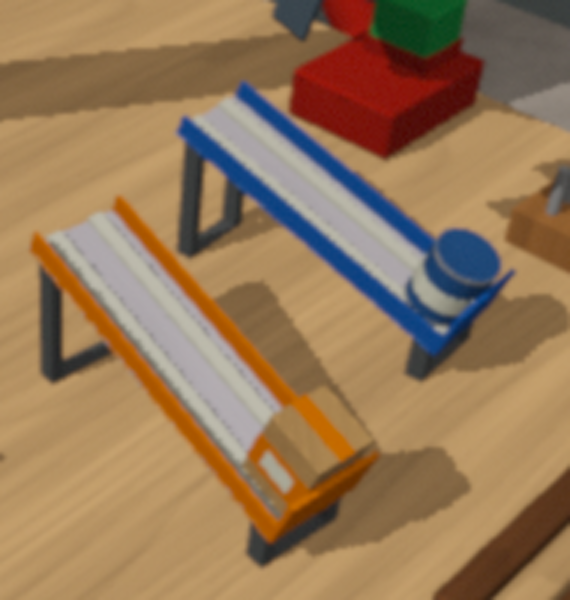

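Both stand upright against their stops: the carton at (392,232), the tin at (439,172). The gripper is clear, so I hand in.

```bash
python3 -c "
from workcell import env; print(env.job_done())"
```

```text
the job is handed in; nothing more can be done
None
```

The orange carton and the blue tin each slid down their own lane and stand upright against the stops; the job was handed in at about 19.4 s on the robot's clock, with the gripper clear of everything.

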